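Set the selector and hold the pressure plate down on the test nest

ROBOT

A 6-joint arm with a two-finger parallel gripper is mounted at the origin on the work surface. World frame = base frame: x ahead of the robot, y to its left, z up, the work surface at z = 0. Lengths are in m, angles in degrees, forces in N, time in s.
With the tool pointing down it reaches from about 0.4 to 0.825 m from the base axis. Payload 7 kg.
Tool frame: the origin (TCP) lies midway between the tips of the shut fingers; the grasp point (between the pads) lies 19 mm behind it; z points along the fingers, y is the line along which they close (so a half turn about z gives the same grasp; the last joint's range is limited). The gripper opens to 88 mm and grips with 3 to 60 N. Pads are 19 mm wide; open, the fingers measure 130 mm over their backs; the gripper's body (78 mm by 193 mm) begins 47 mm behind the grasp point.
Start: joints at [-48.696, 20.546, 0.682, 0, -70.136, -16.507], TCP at [0.283, -0.613, 0.227] pointing down, gripper open.
Joint ranges: [-176.03, 176.03], [-82.01, 121.73], [-58.28, 71.71], [-173.87, 95.51], [-174.79, -0.11], [-173.66, 173.66]. Speed limits (degrees/s): [136.94, 136.94, 172.46, 180, 180, 180].

INTERFACE

Orientations are given as [roll, pitch, yaw] about the fixed x, y, z axes, in that order (R = Rz(yaw) Ry(pitch) Rx(roll)).
In Python, from plant import ctrl, viewer, close_job gives the robot as it stands. The module is installed in compiled form; this text tells all that it offers.
- The arm moves only by the tool step_arm, never from a script. Its argument "moves" is a list that holds one entry, the list of rows, each a list of 5 numbers: the shift along the world's x, y, z in cm, then the turn about the world's z in rad, then the finger opening in cm, from 0 to 8.76. In form: [[[tx, ty, tz, twist, grip], ...]]. A call has 1 to 10 rows; each row shifts and turns the commanded pose from where the row before left it; what a row does not reach is not made up. A row lasts 1/10 s, in which the tool goes at most 50 mm and 8.59 degrees, less where a joint would pass 70% of its speed; a pose out of reach is approached as far as the arm can. A call with a gripper value outside its range is refused whole. The fingers move at their own pace and stop on an object; the grip force is fixed at half the most. Time passes only in rows, so rows that do not move let the fingers close. It gives the time, the measured TCP pose, the force, the opening and the grip force at its end, in the units of the state.
- ctrl.get_obs(): the state, without advancing time (a new reading comes with each control period).
- viewer.snapshot(name): name is "side" or "top" or "wrist"; returns (picture, depth): 480x640x3 uint8, blue, green, red; 480x640 float32, m along the optical axis (not along the pixel's ray), 0 where there is no reading.
- viewer.camera_info(name): a dict with "camera_matrix" (3x3 intrinsics, pixels), "eye" and "orientation" of the camera in the world. Camera axes: x right, y down, z forward; pixel columns grow to the right and rows downward; lengths in m; the calibration is good to about 2 mm. A picture is of the moment at which its call begins: read the wrist's pose just before it. camera_info takes no time and is no camera call; for the wrist camera it gives the pose at the moment of the call.
- close_job(): hands the job in; it is judged then, once.
The state is a dict: "clock": time; "joint_pos": joint angles; "qvel": joint speeds; "tau": joint torques, N m; "tool_pos": TCP position; "orientation": TCP orientation; "force": force on the tool from outside, world axes, zero at the start; "moment": the same for the moment, N m; "opening": finger opening in m; "gripper_force": force on a finger pad.
Only numpy, scipy, OpenCV 4.12 (cv2) and the standard library are available. Lean on these libraries where they do the work, as an engineer would, in place of code of your own. Each camera call takes 0.05 s, during which the arm holds its last target. There are 200 camera calls.

TASK

Turn the knob on the selector box to the third click, the one marked with the long line. Then take the loose white pressure plate by its rib, work it over the nest's locating pin (hidden under the plate, which must be the right way round so that it covers the board squarely) until it drops on and lies flat, and press the plate down until the sprung board beneath is fully depressed. Keep hold of the rib throughout and finish still gripping it and pressing it down, with the knob still on its mark; leave the other things on the bench where they are.

Things in the scene. Friction and masses are not known exactly. Their poses are not given: they have to be found in the camera images.
- selector: grey box 120 x 120 x 45 fixed to the bench, with a rotary knob in the middle of its top and four white marks round it; origin at the centre of its underside, z up. Seen from above the marks go clockwise from the box's -x side at 0, 0.6, 1.2 and 1.8 rad; the third (1.2 rad) is a long line 14 x 4, the others are small squares 4 x 4
- knob (a joint): angle of the selector knob in rad, growing as it turns clockwise seen from above; clicks (detents) at 0, 0.6, 1.2 and 1.8, stops at 0 and 1.8, at 0 its pointer points to the box's -x. Starts anywhere from 0 to 0.6. Needs at most about 0.07 N m and near a click is drawn to it
- knob_grip (a point): point on the knob's axis at the height to grip, 82 above the bench: the knob is a black upright bar 42 long (its x axis; white pointer line on its -x half), 14 wide (y) and 32 high, its top 7 above this point, on a round disc 44 in diameter whose top is 23 below this point
- plate: loose white plastic pressure plate 100 (x) x 70 (y) x 24, 0.15 to 0.29 kg; origin at the centre of its underside, x along its length, z up. On top, centred, an upright grip rib 50 long (x), 12 wide (y), 30 high, so its top is 54 above the underside. A low round dark steel boss (16 in diameter, 6 high) on top at x = +34 shows where the bore is
- plate_bore (a point): mouth of the blind bore in the plate's underside, at (34, 0, 0) in the plate's frame: 12 in diameter, 20 deep
- nest: aluminium block 150 (x) x 100 (y) x 24 fixed to the bench, carrying a blue sprung board 100 x 70 whose top lies 38 above the bench when up, centred on the nest; origin at the centre of the block's underside, axes along its sides, z up. Fitted, the plate covers the board, its origin above the nest's origin and its x along the nest's x
- pin_tip (a point): top centre of the nest's fixed upright steel locating pin, at (34, 0, 50) in the nest's frame: 10 in diameter, top edge bevelled by 2, standing 12 above the sprung board when that is up
- bed (a joint): how far the sprung board is pressed down, in m: 0 up, 0.006 against its stop. It resists with 4 N at 0 growing to 12 N at 0.006; the plate's weight alone does not move it
- amp: bystander, leave it where it is: black preamplifier box 50 x 75 x 22 with brass sockets; origin at the centre of its underside
- standoff: bystander, leave it where it is: upright steel standoff, 18 in diameter, 35 high, close beside the nest; origin at the centre of its underside
- driver: bystander, leave it where it is: screwdriver 160 long, lying; origin at the centre of its underside
- tray: bystander, leave it where it is: white open parts tray 70 x 90 x 25; origin at the centre of its underside
- clampbase: bystander, leave it where it is: dark steel post base, 44 in diameter, with a thin stub, 42 high; origin at the centre of its underside
- collar: bystander, leave it where it is: aluminium collar, 28 in diameter, 14 high, close beside the nest; origin at the centre of its underside
- battery: bystander, leave it where it is: black battery pack 36 x 90 x 22; origin at the centre of its underside

How it is judged:
By the outcome, as a careful person would: the job done as asked, in the order asked, and still so for the second after the job is handed in, while the arm keeps its last pose, push and grip.
It also fails if it takes over 54 s, if anything falls off the work surface, if the arm or the gripper's body presses on something with over 40 N, if the wrist force passes 120 N, or if a joint passes its speed limit or range.

## Working session

There is one attempt and no reset: what is moved stays moved. The work goes in short steps, Python scripts to look and compute and a tool call to move; the robot and the scene stay as the last step left them, time stands still between calls to the robot, and variables do not carry over. Pictures are saved under pics/ and viewed, at most 10 in all, crops included, and the job is handed in when it is done.

Besides the shell and the picture viewer there is one more tool, called by a JSON object that holds its "name" and its "arguments", one argument or row to a line. step_arm: Moves the arm, as the interface text tells. Its arguments: {"type":"object","properties":{"moves":{"type":"array","items":{"type":"array","items":{"type":"array","items":{"type":"number"}}}}},"required":["moves"]}

```bash
mkdir -p pics; cat > h.py <<'E'
import numpy as np, cv2
from plant import ctrl, viewer, close_job
def snap(n,f):
    ci=viewer.camera_info(n); p,d=viewer.snapshot(n); cv2.imwrite('pics/'+f+'.png',p); np.savez('pics/'+f+'.npz',p=p,d=d,K=ci['camera_matrix'],e=ci['eye'],o=np.array(ci['orientation'])); return ci
E
python3 - <<'E'
from h import *
for n in ("top","side","wrist"): print(snap(n,n+"0"))
o=ctrl.get_obs(); print(o)
E
```

```text
{'camera_matrix': array([[600.37822167,   0.        , 308.72058   ],
       [  0.        , 600.37822167, 239.10300668],
       [  0.        ,   0.        ,   1.        ]]), 'eye': array([0.39728302, 0.00705799, 1.25359711]), 'orientation': array([-171.09945765,   -0.69039541,  -88.45389966])}
{'camera_matrix': array([[517.90997716,   0.        , 316.09362708],
       [  0.        , 517.90997716, 246.48438541],
       [  0.        ,   0.        ,   1.        ]]), 'eye': array([0.21835559, 0.69651959, 0.51664458]), 'orientation': array([-119.91647631,    0.96773955, -154.8393189 ])}
{'camera_matrix': array([[384.88160975,   0.        , 321.69049717],
       [  0.        , 384.88160975, 248.85617264],
       [  0.        ,   0.        ,   1.        ]]), 'eye': array([ 0.21134793, -0.64549829,  0.38420469]), 'orientation': array([ 1.63224699e+02, -1.39624048e-01,  1.14750858e+02])}
{'clock': 0.15, 'joint_pos': array([-4.86938438e+01,  2.05821416e+01,  6.45529634e-01, -1.28644608e-02,
       -7.01361629e+01, -1.65074468e+01]), 'qvel': array([ 0.0574515 , -0.14677111,  0.27050375,  0.10112497, -0.01250217,
       -0.06541382]), 'tau': array([-2.35281768e-03, -5.83274031e+01,  2.93293351e+01,  7.00136840e+00,
        8.82105989e-03, -9.14912425e-05]), 'tool_pos': array([ 0.28293177, -0.61243354,  0.22583972]), 'orientation': array([ 1.79926788e+02, -9.08333622e-03, -1.55205664e+02]), 'force': array([0.37377432, 0.73513772, 1.25054486]), 'moment': array([-0.00544397,  0.05346998,  0.01820941]), 'gripper_force': 0.0, 'opening': 0.08780795862903466}
```

View pics/top0.png

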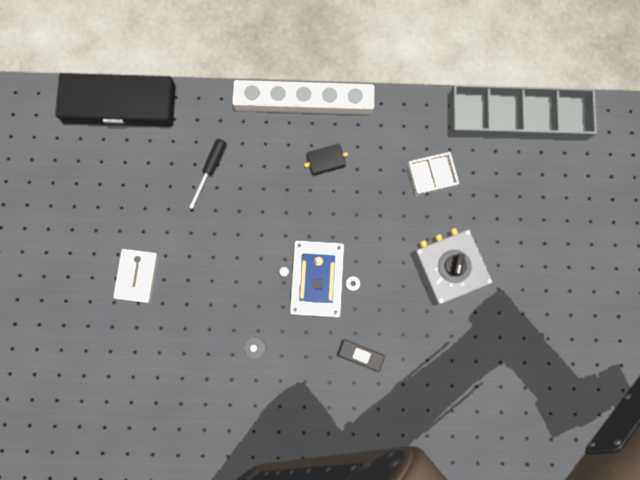

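View pics/side0.png

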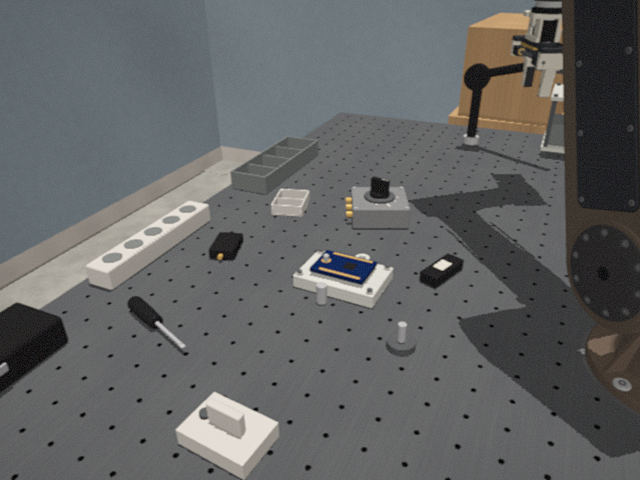

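The top picture shows the plate at about (136,276) with its boss at the top end, the nest at (317,279) with the pin near (318,261), and the selector at (455,266). The side picture shows the plate at about (227,432) with its boss at (205,412), and the selector at (379,207). I'll enlarge these next.

```bash
python3 - <<'E'
import cv2,numpy as np
p=cv2.imread('pics/top0.png'); s=cv2.imread('pics/side0.png')
def c(im,x,y,w=100,h=75): return cv2.resize(im[y:y+h,x:x+w],(400,300),interpolation=cv2.INTER_CUBIC)
cv2.imwrite('pics/crop.png',np.vstack([np.hstack([c(p,90,240),c(p,270,242)]),np.hstack([c(p,405,227),c(s,175,388,120,90)])]))
E
```

```text
(no output)
```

View pics/crop.png

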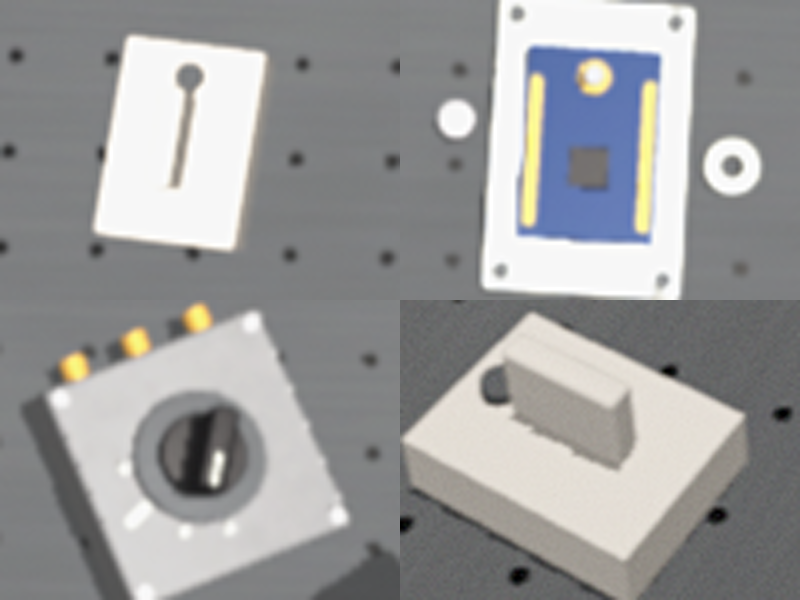

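Top crops:
- **Plate:** the boss is at the far (top) end, original pixel (137,259), and the plate corners are at about (122,249), (156,253), (149,302) and (114,298).
- **Nest:** the pin is at (318.5,261).
- **Selector:** mark 0 is at lower right and the long line at lower left. The pointer points slightly left of down, so the knob is at about 0.5 to 0.6 rad.

```bash
cat >> h.py <<'E'
from scipy.spatial.transform import Rotation as R
def ray(f,u,v,z=None):
    "world point of pixel at height z, or by depth if z None"
    a=np.load('pics/'+f+'.npz'); M=R.from_euler('xyz',a['o'],degrees=True).as_matrix()
    d=M@np.linalg.inv(a['K'])@[u,v,1]; s=(z-a['e'][2])/d[2] if z is not None else a['d'][int(round(v)),int(round(u))]
    return (a['e']+s*d).round(4)
def tri(f1,u1,f2,u2):
    A=[];b=[]
    for f,(u,v) in((f1,u1),(f2,u2)):
        a=np.load('pics/'+f+'.npz');d=R.from_euler('xyz',a['o'],degrees=True).as_matrix()@np.linalg.inv(a['K'])@[u,v,1];d/=np.linalg.norm(d)
        P=np.eye(3)-np.outer(d,d);A.append(P);b.append(P@a['e'])
    return np.linalg.lstsq(np.vstack(A),np.hstack(b),rcond=None)[0].round(4)
E
python3 - <<'E'
from h import *
q=lambda x0,y0,l:[(x0+(x+.5)/4-.5,y0+(y+.5)/4-.5) for x,y in l]
print('plate corners'); 
for p in q(90,240,[(130,36),(267,52),(236,249),(94,233)]): print(ray('top0',*p,.024))
print('boss,rib end'); 
for p,z in zip(q(90,240,[(189,77),(174,187)]),(.03,.054)): print(ray('top0',*p,z),ray('top0',*p))
print('nest corners, pin')
for p,z in zip(q(270,242,[(100,0),(295,8),(281,299),(82,288),(194,76)]),[.024]*4+[.05]): print(ray('top0',*p,z),ray('top0',*p))
print('sel corners, long mark, m0')
for p in q(405,227,[(60,98),(252,22),(340,217),(145,292),(137,214),(232,227)]): print(ray('top0',*p,.045),ray('top0',*p))
print('knob ends')
for p in q(405,227,[(226,112),(214,185)]): print(ray('top0',*p,.089),ray('top0',*p))
# triangulated heights: knob top mid, rib top mid
print(tri('top0',q(405,227,[(221,148)])[0],'side0',(380,181)))
print(tri('top0',(137,259),'side0',(205,412.5)))
E
```

```text
plate corners
[0.5592 0.3812 0.024 ]
[0.553  0.3103 0.024 ]
[0.4517 0.3194 0.024 ]
[0.4578 0.3919 0.024 ]
boss,rib end
[0.5382 0.3477 0.03  ] [0.5385 0.3484 0.0275]
[0.4802 0.3446 0.054 ] [0.4813 0.3494 0.0368]
nest corners, pin
[0.5841 0.0265 0.024 ] [0.5839 0.0265 0.0251]
[ 0.5828 -0.0746  0.024 ] [ 0.5865 -0.0762 -0.0006]
[ 0.433  -0.0702  0.024 ] [ 0.4338 -0.0718 -0.0018]
[0.4358 0.0311 0.024 ] [0.4365 0.0315 0.0023]
[ 0.5427 -0.0225  0.05  ] [ 0.5432 -0.0226  0.0462]
sel corners, long mark, m0
[ 0.5686 -0.2288  0.045 ] [ 0.5686 -0.2287  0.0453]
[ 0.6107 -0.3273  0.045 ] [ 0.6099 -0.3261  0.0497]
[ 0.512  -0.3706  0.045 ] [ 0.5121 -0.3711  0.0434]
[ 0.4714 -0.2714  0.045 ] [ 0.4713 -0.2712  0.0461]
[ 0.5106 -0.2677  0.045 ] [ 0.5103 -0.2669  0.0482]
[ 0.5054 -0.3157  0.045 ] [ 0.5049 -0.3143  0.0502]
knob ends
[ 0.5578 -0.3017  0.089 ] [ 0.558  -0.3021  0.0876]
[ 0.5217 -0.2954  0.089 ] [ 0.5216 -0.2953  0.0895]
[ 0.5419 -0.3016  0.0786]
[0.5399 0.3499 0.024 ]
```

The knob reads about 0.59 rad (bar yaw about -10°), with its centre at (0.541, -0.2995). I'll move above it.

{"name": "step_arm", "arguments": {
  "moves": [
    [[2.6,3.1,-0.6,-0.06,8.76],[2.6,3.1,-0.6,-0.06,8.76],[2.6,3.1,-0.6,-0.06,8.76],[2.6,3.1,-0.6,-0.06,8.76],[2.6,3.1,-0.6,-0.06,8.76],[2.6,3.1,-0.6,-0.06,8.76],[2.6,3.1,-0.6,-0.06,8.76],[2.6,3.1,-0.6,-0.06,8.76],[2.6,3.1,-0.6,-0.06,8.76],[2.4,3.4,-0.6,-0.06,8.76]]
  ]
}}

```text
clock: 1.15
tool_pos: [0.542, -0.2984, 0.1661]
orientation: [-180.0, -0.0, 170.3]
force: [0.4, -0.0, -0.1]
opening: 0.0876
gripper_force: 0.0
```

{"name": "step_arm", "arguments": {
  "moves": [
    [[0,0,0,0,8.76],[0,0,0,0,8.76]]
  ]
}}

```text
clock: 1.35
tool_pos: [0.5414, -0.2987, 0.1661]
orientation: [180.0, -0.1, 170.6]
force: [-0.4, -1.2, -0.3]
opening: 0.0873
gripper_force: 0.0
```

```bash
python3 - <<'E'
from h import *
print(snap('wrist','w1'));o=ctrl.get_obs(); print(o['clock'],o['tool_pos'],o['orientation'],o['force'])
E
```

```text
{'camera_matrix': array([[384.88160975,   0.        , 321.69049717],
       [  0.        , 384.88160975, 248.85617264],
       [  0.        ,   0.        ,   1.        ]]), 'eye': array([ 0.46373728, -0.28590014,  0.32460171]), 'orientation': array([ 1.63299765e+02, -2.30945589e-02,  8.05201172e+01])}
1.4 [ 0.54098153 -0.2995075   0.1663375 ] [-1.79998456e+02 -3.85166170e-02  1.70495566e+02] [ 0.07525171 -0.64706777  0.20390864]
```

View pics/w1.png

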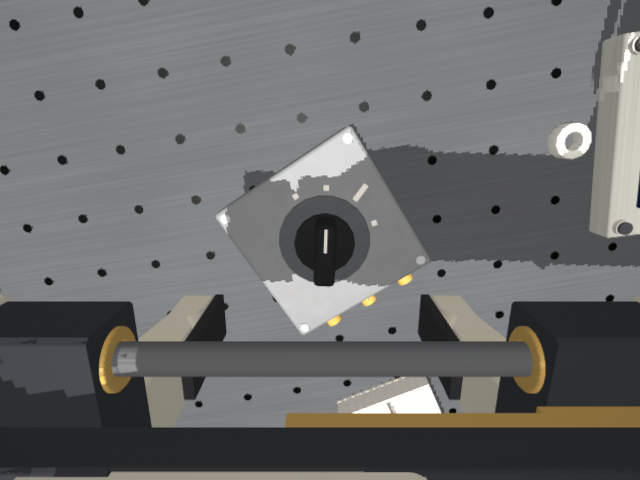

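The wrist picture shows the knob bar from (326,219) to (324,285), the pointer at (326,241), disc centre at about (325,240), and the long mark at (361,192).

```bash
python3 - <<'E'
from h import *
for p,z in [((326,219),.089),((324,285),.089),((326,232),.089),((325.5,251),.089),((280,240),.059),((370,240),.059),((325,196),.059),((350,128),.045),((429,261),.045),((304,334),.045),((217,217),.045),((361,192),.045),((326,187),.045)]: print(p,ray('w1',*p,z),ray('w1',*p))
print(tri('top0',(405+221.5/4-.4,227+148/4-.4),'w1',(325,252)))
E
```

```text
(326, 219) [ 0.5147 -0.2916  0.089 ] [ 0.5189 -0.2921  0.0696]
(324, 285) [ 0.5582 -0.3     0.089 ] [ 0.5583 -0.3     0.0888]
(326, 232) [ 0.523  -0.2929  0.089 ] [ 0.5228 -0.2929  0.0897]
(325.5, 251) [ 0.5353 -0.2953  0.089 ] [ 0.5353 -0.2953  0.0889]
(280, 240) [ 0.5309 -0.3273  0.059 ] [ 0.533  -0.3286  0.0506]
(370, 240) [ 0.5415 -0.2637  0.059 ] [ 0.5456 -0.2626  0.045 ]
(325, 196) [ 0.5051 -0.2904  0.059 ] [ 0.5066 -0.2905  0.0493]
(350, 128) [ 0.4635 -0.2658  0.045 ] [ 0.4635 -0.2658  0.045 ]
(429, 261) [ 0.5696 -0.2202  0.045 ] [ 0.5701 -0.2198  0.0437]
(304, 334) [ 0.6154 -0.3257  0.045 ] [ 0.6153 -0.3257  0.0451]
(217, 217) [ 0.5095 -0.372   0.045 ] [ 0.5096 -0.3723  0.044 ]
(361, 192) [ 0.5087 -0.2643  0.045 ] [ 0.5085 -0.2644  0.046 ]
(326, 187) [ 0.5009 -0.2888  0.045 ] [ 0.5007 -0.2888  0.0466]
[ 0.5379 -0.2973  0.0895]
```

{"name": "step_arm", "arguments": {
  "moves": [
    [[-0.2,0.3,-2.2,0,8.76],[0,0,-2,0,8.76],[0,0,-2,0,8.76],[0,0,-2,0,8.76],[0,0,-1.5,0,6],[0,0,-0.5,0,3],[0,0,0,0,0.8],[0,0,0,0,0.8],[0,0,0,0,0.8],[0,0,0,0,0.8]]
  ]
}}

```text
clock: 2.4
tool_pos: [0.5395, -0.2969, 0.0654]
orientation: [-180.0, 0.1, 170.4]
force: [0.5, 0.2, 0.1]
opening: 0.0452
gripper_force: 0.0
```

{"name": "step_arm", "arguments": {
  "moves": [
    [[0,0,0,0,0.8],[0,0,0,0,0.8],[0,0,0,0,0.8],[0,0,0,0,0.8],[0,0,0,0,0.8],[0,0,0,0,0.8]]
  ]
}}

```text
clock: 3.0
tool_pos: [0.5391, -0.2964, 0.0646]
orientation: [180.0, -0.0, 170.4]
force: [-0.0, 4.5, 1.7]
opening: 0.0141
gripper_force: 29.9
```

{"name": "step_arm", "arguments": {
  "moves": [
    [[0,0,0,-0.1,0.8],[0,0,0,-0.1,0.8],[0,0,0,-0.1,0.8],[0,0,0,-0.1,0.8],[0,0,0,-0.1,0.8],[0,0,0,-0.1,0.8],[0,0,0,0,0.8],[0,0,0,0,0.8]]
  ]
}}

```text
clock: 3.8
tool_pos: [0.5394, -0.2958, 0.0646]
orientation: [179.9, -0.0, 136.0]
force: [0.9, 6.4, 2.0]
opening: 0.0141
gripper_force: 29.9
```

{"name": "step_arm", "arguments": {
  "moves": [
    [[0,0,0,0,3],[0,0,0,0,5],[0,0,0,0,8.76],[0,0,0,0,8.76],[0,0,0,0,8.76],[0,0,3,0,8.76],[0,0,4,0,8.76],[0,0,3,0,8.76],[0,0,0,0,8.76],[0,0,0,0,8.76]]
  ]
}}

```text
clock: 4.8
tool_pos: [0.5393, -0.2968, 0.1653]
orientation: [179.9, 0.1, 136.0]
force: [0.1, 0.1, 0.1]
opening: 0.0858
gripper_force: 0.0
```

```bash
python3 - <<'E'
from h import *
snap('wrist','w2');snap('top','top2');o=ctrl.get_obs(); print(o['clock'],o['tool_pos'],o['orientation'],o['force'])
p=cv2.imread('pics/w2.png'); cv2.imwrite('pics/w2c.png',cv2.resize(p[100:350,180:480],None,fx=2,fy=2))
E
```

```text
4.9 [ 0.53837619 -0.29650416  0.16352589] [-1.79970465e+02 -8.63989494e-02  1.36026147e+02] [-1.07478024 -1.18638182 -0.79435179]
```

View pics/w2c.png

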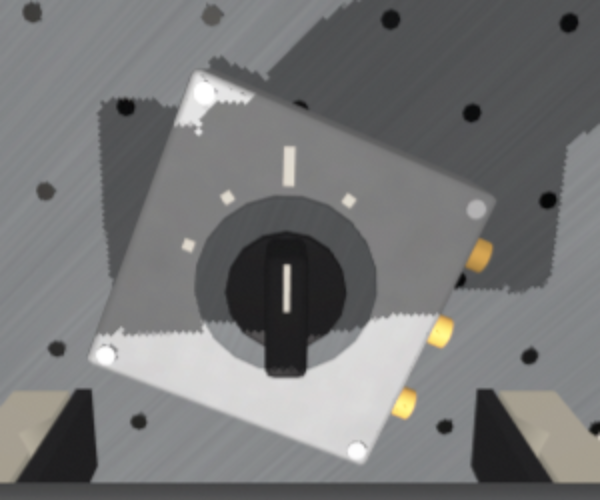

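The pointer (287,285) is in line with the long mark (289,166), so the knob is on its mark. Now I'll move to the plate.

{"name": "step_arm", "arguments": {
  "moves": [
    [[-0.2,4,0.2,0.04,8.76],[-0.2,4,0.2,0.04,8.76],[-0.2,4,0.2,0.04,8.76],[-0.2,4,0.2,0.04,8.76],[-0.2,4,0.2,0.04,8.76],[-0.2,4,0,0.04,8.76],[-0.2,4,0,0.04,8.76],[-0.2,4,0,0.04,8.76],[-0.2,4,0,0.04,8.76],[-0.2,4,0,0.04,8.76]]
  ]
}}

```text
clock: 5.9
tool_pos: [0.5181, 0.1045, 0.1734]
orientation: [-179.9, -0.1, 159.1]
force: [1.8, -0.1, 0.5]
opening: 0.0876
gripper_force: 0.0
```

{"name": "step_arm", "arguments": {
  "moves": [
    [[-0.2,4,0,0.04,8.76],[-0.2,4,0,0.04,8.76],[-0.2,4,0,0.04,8.76],[-0.2,4,0,0.04,8.76],[-0.2,4,-1,0.04,8.76],[-0.2,4,-1,0.04,8.76],[-0.2,0.8,-1,0.03,8.76],[0,0,0,0,8.76],[0,0,0,0,8.76]]
  ]
}}

```text
clock: 6.8
tool_pos: [0.5046, 0.3501, 0.1436]
orientation: [-179.9, -0.1, 174.4]
force: [-0.5, 0.3, -0.2]
opening: 0.0877
gripper_force: 0.0
```

```bash
python3 - <<'E'
from h import *
snap('wrist','w3');o=ctrl.get_obs(); print(o['clock'],o['tool_pos'],o['orientation'],o['force'])
p=cv2.imread('pics/w3.png'); cv2.imwrite('pics/w3c.png',cv2.resize(p[100:350,180:480],None,fx=2,fy=2))
E
```

```text
6.85 [0.50504279 0.35006286 0.14429468] [-1.79937510e+02 -3.20623826e-02  1.74356776e+02] [-0.08851443  0.05557696  0.79027881]
```

View pics/w3c.png

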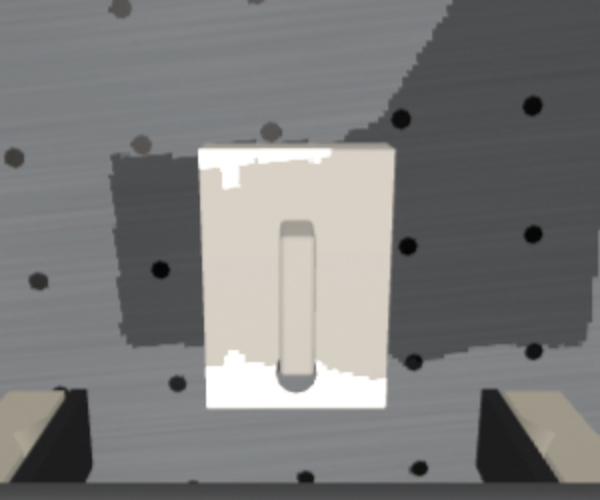

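The plate is seen squarely. Its top corners are at crop (199,149), (395,149), (386,407) and (207,408), with the rib top from (298,237) to (297,374).

```bash
python3 - <<'E'
from h import *
c=lambda x,y:(180+x/2-.25,100+y/2-.25)
L=[ray('w3',*c(*p),.024) for p in((199,149),(395,149),(386,407),(207,408))]
print(*L,np.mean(L,0))
print(ray('w3',*c(298,237),.054),ray('w3',*c(297,374),.054),ray('w3',*c(298,300)))
print(tri('w3',c(297,374),'top0',(90+187/4,240+87/4)))
E
```

```text
[0.451  0.3248 0.024 ] [0.4579 0.3943 0.024 ] [0.5577 0.385  0.024 ] [0.5513 0.3148 0.024 ] [0.504475 0.354725 0.024   ]
[0.4799 0.357  0.054 ] [0.5281 0.3522 0.054 ] [0.5013 0.355  0.0543]
[0.5344 0.3494 0.0322]
```

{"name": "step_arm", "arguments": {
  "moves": [
    [[0,0.35,-3,0,8.76],[0,0,-3,0,6.5],[0,0,-3,0,4],[0,0,-2,0,3],[0,0,-0.8,0,2.5],[0,0,0,0,2.5],[0,0,0,0,2.5],[0,0,0,0,0.5],[0,0,0,0,0.5],[0,0,0,0,0.5]]
  ]
}}

```text
clock: 7.85
tool_pos: [0.5053, 0.3551, 0.0274]
orientation: [179.9, 0.0, 174.4]
force: [-0.5, 0.2, 0.0]
opening: 0.0214
gripper_force: 0.0
```

{"name": "step_arm", "arguments": {
  "moves": [
    [[0,0,0,0,0.5],[0,0,0,0,0.5],[0,0,0,0,0.5],[0,0,0,0,0.5]]
  ]
}}

```text
clock: 8.25
tool_pos: [0.5051, 0.3549, 0.0269]
orientation: [180.0, 0.0, 174.4]
force: [-1.8, -0.3, 7.0]
opening: 0.0114
gripper_force: 30.0
```

{"name": "step_arm", "arguments": {
  "moves": [
    [[0,0,1,0,0.5],[0,0,3,0,0.5],[0,0,4,0,0.5],[0,0,4,0,0.5],[1,-3,0,0.01,0.5],[1,-4,0,0.01,0.5],[1,-4,0,0.01,0.5],[1,-4,0,0.01,0.5],[1,-4,0,0.01,0.5],[1,-4,0,0.01,0.5]]
  ]
}}

```text
clock: 9.25
tool_pos: [0.5649, 0.1231, 0.1468]
orientation: [180.0, -0.0, 177.9]
force: [1.3, -0.1, -1.3]
opening: 0.0114
gripper_force: 30.0
```

{"name": "step_arm", "arguments": {
  "moves": [
    [[1,-4,0,0.005,0.5],[1,-4,0,0,0.5],[1,-4,0,0,0.5],[1,-2.5,0,0,0.5],[1,0,0,0,0.5],[0,0,0,0,0.5],[0,0,0,0,0.5],[0,0,0,0,0.5]]
  ]
}}

```text
clock: 10.05
tool_pos: [0.6146, -0.0194, 0.1465]
orientation: [180.0, -0.0, 178.2]
force: [-0.5, 1.1, -1.8]
opening: 0.0121
gripper_force: 30.0
```

```bash
python3 - <<'E'
from h import *
o=ctrl.get_obs();snap('wrist','w4'); print(o['clock'],o['tool_pos'],o['orientation'],o['force']);snap('side','side4');snap('top','top4')
p=cv2.imread('pics/w4.png'); cv2.imwrite('pics/w4c.png',cv2.resize(p[50:400,140:500],None,fx=1.7,fy=1.7))
E
```

```text
10.05 [ 0.61456268 -0.01939855  0.14649044] [ 1.79993277e+02 -2.82234606e-02  1.78208157e+02] [-0.53642089  1.10671955 -1.81383637]
```

View pics/w4.png

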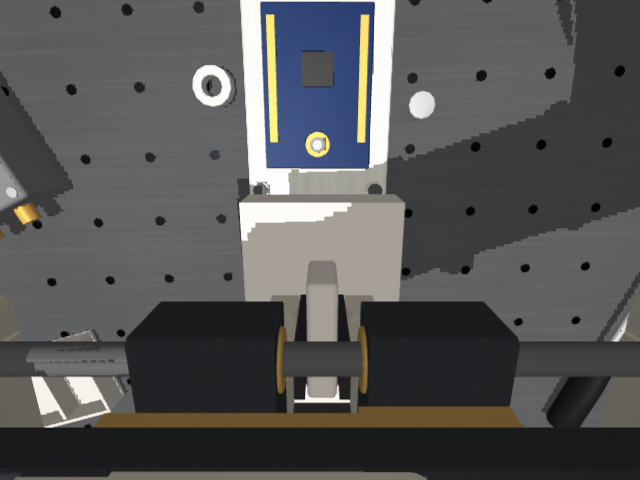

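The picture shows the pin tip at about (318,145), board corners near (263,2), (374,2), (372,168) and (266,167), and the held plate's rear top edge from (240,201) to (404,201).

```bash
python3 - <<'E'
from h import *
print('pin',ray('w4',317.7,144.8,.05),ray('w4',318,145))
for p in ((263,2),(374,2),(372,168),(266,167)): print('board',ray('w4',*p,.038))
for p in ((240.5,202),(403.5,202)): print('plate rear',ray('w4',*p,.1435),ray('w4',p[0]*.9+32,206))
for p in ((322,262),): print('rib rear',ray('w4',*p,.1735))
E
```

```text
pin [ 0.5429 -0.0196  0.05  ] [ 0.543  -0.0194  0.0494]
board [ 0.4585 -0.05    0.038 ]
board [0.4606 0.0174 0.038 ]
board [0.5596 0.0167 0.038 ]
board [ 0.5567 -0.0554  0.038 ]
plate rear [ 0.5626 -0.0521  0.1435] [ 0.5644 -0.0489  0.1433]
plate rear [0.5648 0.0168 0.1435] [0.5661 0.013  0.1449]
rib rear [ 0.5803 -0.0182  0.1735]
```

```bash
python3 - <<'E'
from h import *
p=cv2.imread('pics/w4.png'); q=cv2.imread('pics/top4.png')
cv2.imwrite('pics/w4z.png',np.hstack([cv2.resize(p[120:220,230:330],(400,400),interpolation=cv2.INTER_CUBIC),cv2.resize(p[120:220,310:410],(400,400),interpolation=cv2.INTER_CUBIC)]))
E
```

```text
(no output)
```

View pics/w4z.png

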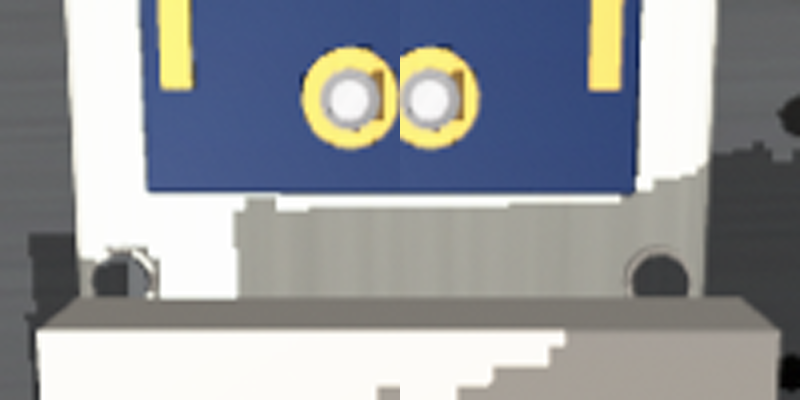

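Refined pixels from the crop are pin top (317.4,144.1) and plate rear top edge (238.9,202) to (404.6,202). The plate and nest yaws match, so the bore needs to go about -10.5 cm in x and +0.07 cm in y.

{"name": "step_arm", "arguments": {
  "moves": [
    [[-3,0,0,0,0.5],[-4,0,0,0,0.5],[-3,0,0,0,0.5],[-0.52,0.07,0,0,0.5],[0,0,-2.5,0,0.5],[0,0,-2.5,0,0.5],[0,0,-1.6,0,0.5],[0,0,0,0,0.5],[0,0,0,0,0.5]]
  ]
}}

```text
clock: 11.1
tool_pos: [0.5104, -0.0193, 0.081]
orientation: [-180.0, 0.0, 178.2]
force: [0.2, -0.6, -1.2]
opening: 0.012
gripper_force: 30.0
```

{"name": "step_arm", "arguments": {
  "moves": [
    [[0,0,-0.1,0,0.5],[0,0,-0.1,0,0.5],[0,0,-0.1,0,0.5],[0,0,-0.1,0,0.5],[0,0,-0.1,0,0.5],[0,0,0,0,0.5]]
  ]
}}

```text
clock: 11.7
tool_pos: [0.5098, -0.0196, 0.0755]
orientation: [-180.0, -0.0, 178.1]
force: [0.1, 0.2, -2.5]
opening: 0.0117
gripper_force: 30.0
```

{"name": "step_arm", "arguments": {
  "moves": [
    [[0,0,-0.1,0,0.5],[0,0,-0.1,0,0.5],[0,0,0,0,0.5]]
  ]
}}

```text
clock: 12.0
tool_pos: [0.5097, -0.0196, 0.0734]
orientation: [-180.0, -0.0, 178.2]
force: [-0.6, -0.7, -2.3]
opening: 0.0118
gripper_force: 30.0
```

{"name": "step_arm", "arguments": {
  "moves": [
    [[0,0,-0.1,0,0.5],[0,0,-0.1,0,0.5],[0,0,-0.1,0,0.5],[0,0,-0.1,0,0.5],[0,0,0,0,0.5]]
  ]
}}

```text
clock: 12.5
tool_pos: [0.5098, -0.0196, 0.0694]
orientation: [-180.0, -0.0, 178.2]
force: [-0.6, -0.2, -1.8]
opening: 0.0119
gripper_force: 30.0
```

{"name": "step_arm", "arguments": {
  "moves": [
    [[0,0,-0.1,0,0.5],[0,0,-0.1,0,0.5],[0,0,-0.1,0,0.5],[0,0,-0.1,0,0.5],[0,0,-0.1,0,0.5],[0,0,0,0,0.5]]
  ]
}}

```text
clock: 13.1
tool_pos: [0.5099, -0.0195, 0.0647]
orientation: [-180.0, -0.0, 178.2]
force: [-1.1, 0.3, 1.7]
opening: 0.0117
gripper_force: 30.0
```

{"name": "step_arm", "arguments": {
  "moves": [
    [[0,0,-0.1,0,0.5],[0,0,-0.1,0,0.5],[0,0,-0.1,0,0.5],[0,0,0,0,0.5]]
  ]
}}

```text
clock: 13.5
tool_pos: [0.5099, -0.0196, 0.0617]
orientation: [-180.0, 0.0, 178.2]
force: [-1.8, 0.5, 6.2]
opening: 0.0116
gripper_force: 30.0
```

{"name": "step_arm", "arguments": {
  "moves": [
    [[0,0,-0.1,0,0.5],[0,0,-0.1,0,0.5],[0,0,-0.1,0,0.5],[0,0,0,0,0.5]]
  ]
}}

```text
clock: 13.9
tool_pos: [0.51, -0.0196, 0.059]
orientation: [-180.0, 0.0, 178.2]
force: [-4.3, 1.0, 8.8]
opening: 0.0117
gripper_force: 30.0
```

{"name": "step_arm", "arguments": {
  "moves": [
    [[0,0,-0.1,0,0.5],[0,0,0,0,0.5],[0,0,0,0,0.5]]
  ]
}}

```text
clock: 14.2
tool_pos: [0.51, -0.0196, 0.0588]
orientation: [-180.0, 0.0, 178.2]
force: [-6.7, 1.3, 15.8]
opening: 0.0116
gripper_force: 30.0
```

{"name": "step_arm", "arguments": {
  "moves": [
    [[-0.03,0,-0.05,0,0.5],[0,0,0,0,0.5],[0,0,0,0,0.5]]
  ]
}}

```text
clock: 14.5
tool_pos: [0.51, -0.0196, 0.0588]
orientation: [-180.0, 0.1, 178.2]
force: [-7.5, 1.2, 20.7]
opening: 0.012
gripper_force: 30.0
```

```bash
python3 - <<'E'
from h import *
o=ctrl.get_obs();print(o['clock'],o['tool_pos'],o['orientation'],o['force'],o['moment'])
snap('wrist','w5');snap('side','side5');snap('top','top5')
p=cv2.imread('pics/side5.png');t=cv2.imread('pics/top5.png');w=cv2.imread('pics/w5.png')
cv2.imwrite('pics/fin.png',np.hstack([cv2.resize(p[170:320,265:465],None,fx=2.6,fy=2.6,interpolation=cv2.INTER_CUBIC)[:390],cv2.resize(w[80:400,160:460][:,:],(280,390))]))
a=np.load('pics/w5.npz')
for u in (250,290,390):
  for v in (235,255,275): print((u,v),ray('w5',u,v))
E
```

```text
14.5 [ 0.51003984 -0.01957077  0.05879792] [-1.79993478e+02  7.72878973e-02  1.78197663e+02] [-7.5067937   1.16513032 20.68441416] [ 0.39237353  2.91069916 -0.05392622]
(250, 235) [ 0.4722 -0.0492  0.0571]
(250, 255) [ 0.4815 -0.0502  0.0561]
(250, 275) [ 0.4912 -0.0512  0.0552]
(290, 235) [ 0.4728 -0.032   0.057 ]
(290, 255) [ 0.4824 -0.0327  0.0551]
(290, 275) [ 0.4917 -0.0332  0.0555]
(390, 235) [0.4742 0.011  0.0566]
(390, 255) [0.4835 0.0113 0.0561]
(390, 275) [0.4928 0.0114 0.0564]
```

View pics/fin.png

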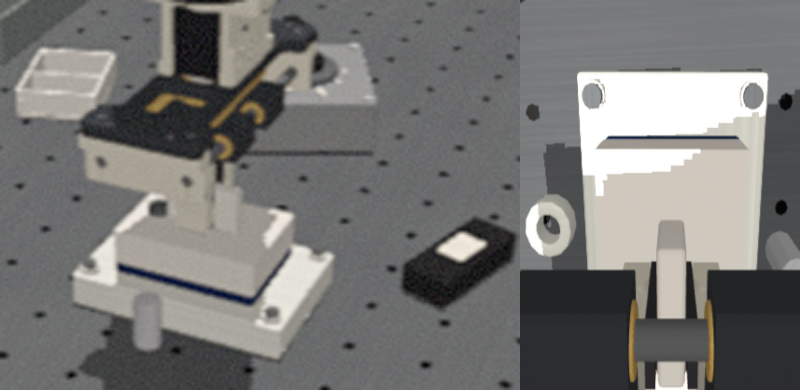

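The side view shows the plate seated on the board, and the wrist view shows it covering the board squarely. I'll fit a plane to the plate top to check it is flat.

```bash
python3 - <<'E'
from h import *
for f,us,vs in (('w5',[*range(238,298,2),*range(345,395,2)],range(204,262,2)),('w5',[*range(225,240,1),*range(405,415,1)],range(150,260,2)),('w5',range(235,410,2),range(145,185,2))):
  P=np.array([ray(f,u,v) for u in us for v in vs])
  P=P[abs(P[:,2]-np.median(P[:,2]))<.005]
  A=np.c_[P[:,:2]-P[:,:2].mean(0),np.ones(len(P))];c,r,*_=np.linalg.lstsq(A,P[:,2],rcond=None)
  print(len(P),P[:,:2].mean(0),np.ptp(P[:,0]),'slopes deg',np.degrees(c[:2]),'z',c[2],'rms',np.sqrt(r/len(P)))
E
```

```text
1542 [ 0.47199514 -0.02094468] 0.02739999999999998 slopes deg [-0.15901993  0.05319223] z 0.056273411154345025 rms [0.00059824]
1077 [ 0.46941838 -0.02633213] 0.05870000000000003 slopes deg [-0.82047264  0.13156331] z 0.02429619312906221 rms [0.00085275]
1640 [ 0.44605823 -0.01724744] 0.021299999999999986 slopes deg [-1.08538938 -0.03596919] z 0.024407439024390243 rms [0.00093746]
```

```bash
python3 -c "
from h import *
o=ctrl.get_obs();print(o['force'],o['opening']);print(close_job())"
```

```text
[-7.24165958  0.49488621 21.16655893] 0.011597182274525686
the job is handed in; nothing more can be done
None
```

The job is handed in: the knob was on the long third mark when I released it, and the plate is over the pin, lying flat and pressed against the board's stop at about 21 N with the rib still gripped.

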